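Load the autosampler tray in reverse order

ROBOT

A 7-joint arm with a two-finger parallel gripper is mounted at the origin on the work surface. World frame = base frame: x ahead of the robot, y to its left, z up, the work surface at z = 0. Lengths are in m, angles in rad, forces in N, time in s.
With the tool pointing down it reaches from about 0.4 to 0.875 m from the base axis. Payload 6.5 kg.
Tool frame: the origin (TCP) lies on the front face of the gripper's body, between the roots of the fingers; the fingertips stand 64 mm ahead of it and the grasp point (between the pads) lies 45 mm ahead of it; x points along the fingers, z is the direction in which the jaws open and shut, and the axes are right-handed (so a half turn about x gives the same grasp; the last joint's range is limited). The gripper opens to 88 mm and grips with 3 to 60 N. Pads are 18 mm wide; open, the fingers measure 123 mm over their backs; the gripper's body (75 mm by 187 mm) begins 45 mm behind the grasp point.
Start: joints at [-1.282, 0.536, -0.004, 1.538, 0.003, 1.067, -0.071], TCP at [0.226, 0.61, 0.303] pointing down, gripper open.
Joint ranges: [-2.7, 2.7], [-0.37, 2.16], [-1.27, 1.26], [0.24, 2.4], [-1.31, 4.45], [0.19, 1.91], [-2.76, 2.76]. Speed limits (rad/s): [2.39, 2.39, 3.14, 3.14, 3.14, 3.14, 3.14].

INTERFACE

Orientations are given as [roll, pitch, yaw] about the fixed x, y, z axes, in that order (R = Rz(yaw) Ry(pitch) Rx(roll)).
In Python, from cell import telemetry, imaging, hand_in, finder gives the robot as it stands.
- The arm moves only by the tool servo_tool, never from a script. Its arguments are lists of equal length, an entry for each row: "rot": the turn, a rotation vector about the tool's x, y, z in rad, a list of three; "xyz": the shift along the tool's x, y, z in m, a list of three; "fingers": the opening, from -1 (shut) to 1 (fully open). A call has 1 to 12 rows; each row shifts and turns the commanded pose from where the row before left it, along the tool's axes as they then stand; what a row does not reach is not made up. A row lasts 1/8 s, in which the tool goes at most 62.5 mm and 10.7 degrees, less where a joint would pass 70% of its speed; a pose out of reach is approached as far as the arm can. A call is refused whole if a number of a shift passes 0.0625 or a number of a turn 0.188, either way. A call with a gripper value outside its range is refused whole. The fingers move at their own pace and stop on an object; "force" is the grip in N (left out, the last holds). Time passes only in rows, so rows that do not move let the fingers close. It gives the time, the measured TCP pose, the force and the opening at its end, in the units of the state.
- telemetry.get_obs(): the state, without advancing time (a new reading comes with each control period).
- imaging.camera(name): name is "side" or "top" or "wrist"; returns the picture (480x640x3 uint8, red, green, blue); there is no depth.
- imaging.calibration(name): a dict with "fx", "fy", "cx", "cy" (pixels), "R" (3x3) and "t" (3): a world point X has camera coordinates R X + t. Camera axes: x right, y down, z forward; pixel columns grow to the right and rows downward; lengths in m; the calibration is good to about 2 mm. The wrist camera is an equidistant fisheye: a pixel r from the principal point sees the ray r / f radians off the axis. A picture is of the moment at which its call begins: read the wrist's pose just before it. calibration takes no time and is no camera call; for the wrist camera it gives the pose at the moment of the call.
- hand_in(): hands the job in, once; it reports no verdict.
Trained networks look in the newest picture that a camera, given by its name, has taken for a name from the list of things; names that differ only in an ending like _2 or _b are one class to them, and where a whole thing is asked for, a point or a joint stands for the part that bears it (a point fixed in the world has none). Each returns a list of dicts, best first, with "confidence" (0 to 1); they miss things now and then, are a little off and sometimes report something else, mostly with a low value. They report only what shows in the picture. A call takes as long as a camera call.
- finder.boxes_of(camera, query): "uv" ([column, row] in pixels, amid what is visible of it).
- finder.trace(camera, query): "mask" (480x640 bool, what is visible of it) and "uv" ([column, row] in pixels, amid what is visible of it).
The state is a dict: "time_s": time; "q": joint angles; "qd": joint speeds; "joint_efforts": joint torques, N m; "eef_pos": TCP position; "eef_rot": TCP orientation; "ft_force": force on the tool from outside, world axes, zero at the start; "moment": the same for the moment, N m; "grip_width": opening from 0.0 (shut) to 1.0 (fully open).
Only numpy, scipy, OpenCV 4.12 (cv2) and the standard library are available. Lean on these libraries where they do the work, as an engineer would, in place of code of your own. Each camera call takes 0.05 s, during which the arm holds its last target. There are 200 camera calls.

TASK

Move the four capped vials from the prep rack into the pockets of the white autosampler tray in reverse order, one to a pocket: the vial next to the prep rack's handle goes into the pocket farthest from the tray's handle, the second into the second-farthest, and so on, until the vial farthest from the rack's handle stands next to the tray's handle. Set each down gently on its pocket floor, not dropped; never let a vial tip over, and leave all four standing upright.

Things in the scene. Friction and masses are not known exactly. Their poses are not given: they have to be found in the camera images.
- prep_rack: Fixed rack the vials start in, any yaw: steel plate 76 x 246 x 6 mm with a row of four aluminium sleeve cups. Origin: underside of the plate, mid-row, on the work surface. The row runs along its y axis: cups at y = -81, -27, 27, 81 mm, x = 0. Only its +y end has a raised dark bar handle (at y = 126 mm, 66 mm across the row, top 40 mm up). It lies left or right of the tray.
- sampler_tray: Fixed white plastic tray the vials go to, any yaw: 58 x 220 mm, row of four square pockets 50 mm inside, walls 4 mm thick, wall tops 33 mm and pocket floors 5 mm above the work surface. Origin: underside, mid-row. The row runs along its y axis: pockets at y = -81, -27, 27, 81 mm, x = 0. Only its +y end has a raised dark bar handle (y = 126 mm, 66 mm across the row, top 40 mm up).
- vial_flat: Vial with a plain flat-topped cap, 80 mm tall in all. Amber glass body 28 mm across, 75 g (50 to 105). Pale grey cap with a straight round skirt 30 mm across (grip this, 10 to 25 N), from 58 to 80 mm above the foot. Origin: centre of the foot, z up. Starts upright in its sleeve cup, up to 5 mm off the cup's axis, any yaw.
- vial_teat: Vial with a thin teat (10 mm across, 20 mm high) on its cap, 110 mm tall in all. Amber glass body 28 mm across, 75 g (50 to 105). Pale grey cap with a straight round skirt 30 mm across (grip this, 10 to 25 N), from 68 to 90 mm above the foot. Origin: centre of the foot, z up. Starts upright in its sleeve cup, up to 5 mm off the cup's axis, any yaw.
- vial_dome: Vial with a domed cap (dome 12 mm high), 112 mm tall in all. Amber glass body 28 mm across, 75 g (50 to 105). Pale grey cap with a straight round skirt 30 mm across (grip this, 10 to 25 N), from 78 to 100 mm above the foot. Origin: centre of the foot, z up. Starts upright in its sleeve cup, up to 5 mm off the cup's axis, any yaw.
- vial_bar: Short vial with an upright bar (28 x 6 x 10 mm) across the top of its cap, 80 mm tall in all. Amber glass body 28 mm across, 75 g (50 to 105). Pale grey cap with a straight round skirt 30 mm across (grip this, 10 to 25 N), from 48 to 70 mm above the foot. Origin: centre of the foot, z up. Starts upright in its sleeve cup, up to 5 mm off the cup's axis, any yaw.
- sleeve_a: Sleeve cup a of the prep rack, in which the flat-capped vial starts: round aluminium cup, fixed, 50 mm outside, bore 44 mm, 28 mm tall, floor 4 mm thick. Origin: centre of its underside, 6 mm above the work surface; z up, yaw as the rack. The cups look alike and stand in any order along the rack.
- sleeve_b: Sleeve cup b of the prep rack, in which the teat-capped vial starts: round aluminium cup, fixed, 50 mm outside, bore 44 mm, 28 mm tall, floor 4 mm thick. Origin: centre of its underside, 6 mm above the work surface; z up, yaw as the rack. The cups look alike and stand in any order along the rack.
- sleeve_c: Sleeve cup c of the prep rack, in which the domed vial starts: round aluminium cup, fixed, 50 mm outside, bore 44 mm, 28 mm tall, floor 4 mm thick. Origin: centre of its underside, 6 mm above the work surface; z up, yaw as the rack. The cups look alike and stand in any order along the rack.
- sleeve_d: Sleeve cup d of the prep rack, in which the bar-capped vial starts: round aluminium cup, fixed, 50 mm outside, bore 44 mm, 28 mm tall, floor 4 mm thick. Origin: centre of its underside, 6 mm above the work surface; z up, yaw as the rack. The cups look alike and stand in any order along the rack.

How it is judged:
At the end, for the whole second after the job is handed in: Each vial stands upright (within 0.12 rad), released and at rest, on the floor of the tray pocket (within 15 mm of its centre along both tray axes, height within 6 mm) whose place counted from the tray's handle is the reverse of the place its sleeve has counted from the prep rack's handle (((y of sleeve_a in the frame of prep_rack between -0.101 and -0.061 m and y of vial_flat in the frame of sampler_tray between 0.066 and 0.096 m) or (y of sleeve_a in the frame of prep_rack between -0.047 and -0.007 m and y of vial_flat in the frame of sampler_tray between 0.012 and 0.042 m) or (y of sleeve_a in the frame of prep_rack between 0.007 and 0.047 m and y of vial_flat in the frame of sampler_tray between -0.042 and -0.012 m) or (y of sleeve_a in the frame of prep_rack between 0.061 and 0.101 m and y of vial_flat in the frame of sampler_tray between -0.096 and -0.066 m)) and x of vial_flat in the frame of sampler_tray between -0.015 and 0.015 m and z of vial_flat in the frame of sampler_tray between -0.001 and 0.011 m and angle between each of vial_flat, vial_teat, vial_dome, vial_bar's own z axis and vertical below 0.12 rad and linear speed of each of vial_flat, vial_teat, vial_dome, vial_bar below 0.02 m/s and angular speed of each of vial_flat, vial_teat, vial_dome, vial_bar below 0.3 rad/s and ((y of sleeve_b in the frame of prep_rack between -0.101 and -0.061 m and y of vial_teat in the frame of sampler_tray between 0.066 and 0.096 m) or (y of sleeve_b in the frame of prep_rack between -0.047 and -0.007 m and y of vial_teat in the frame of sampler_tray between 0.012 and 0.042 m) or (y of sleeve_b in the frame of prep_rack between 0.007 and 0.047 m and y of vial_teat in the frame of sampler_tray between -0.042 and -0.012 m) or (y of sleeve_b in the frame of prep_rack between 0.061 and 0.101 m and y of vial_teat in the frame of sampler_tray between -0.096 and -0.066 m)) and x of vial_teat in the frame of sampler_tray between -0.015 and 0.015 m and z of vial_teat in the frame of sampler_tray between -0.001 and 0.011 m and ((y of sleeve_c in the frame of prep_rack between -0.101 and -0.061 m and y of vial_dome in the frame of sampler_tray between 0.066 and 0.096 m) or (y of sleeve_c in the frame of prep_rack between -0.047 and -0.007 m and y of vial_dome in the frame of sampler_tray between 0.012 and 0.042 m) or (y of sleeve_c in the frame of prep_rack between 0.007 and 0.047 m and y of vial_dome in the frame of sampler_tray between -0.042 and -0.012 m) or (y of sleeve_c in the frame of prep_rack between 0.061 and 0.101 m and y of vial_dome in the frame of sampler_tray between -0.096 and -0.066 m)) and x of vial_dome in the frame of sampler_tray between -0.015 and 0.015 m and z of vial_dome in the frame of sampler_tray between -0.001 and 0.011 m and ((y of sleeve_d in the frame of prep_rack between -0.101 and -0.061 m and y of vial_bar in the frame of sampler_tray between 0.066 and 0.096 m) or (y of sleeve_d in the frame of prep_rack between -0.047 and -0.007 m and y of vial_bar in the frame of sampler_tray between 0.012 and 0.042 m) or (y of sleeve_d in the frame of prep_rack between 0.007 and 0.047 m and y of vial_bar in the frame of sampler_tray between -0.042 and -0.012 m) or (y of sleeve_d in the frame of prep_rack between 0.061 and 0.101 m and y of vial_bar in the frame of sampler_tray between -0.096 and -0.066 m)) and x of vial_bar in the frame of sampler_tray between -0.015 and 0.015 m and z of vial_bar in the frame of sampler_tray between -0.001 and 0.011 m); the robot touches nothing.
It fails at once if a vial tips over (leans more than 0.6 rad) (angle between any of vial_flat, vial_teat, vial_dome, vial_bar's own z axis and vertical above 0.6 rad).
It fails at once if a vial is slammed into the tray (more than 40 N between them) (contact force between any of vial_flat, vial_teat, vial_dome, vial_bar and sampler_tray above 40 N).
It fails at once if a vial is dropped: let go over the tray with its foot more than 20 mm above the pocket floor ((contact force between vial_flat and the fingers below 0.05 N and z of vial_flat in the frame of sampler_tray above 0.025 m and x of vial_flat in the frame of sampler_tray between -0.04 and 0.04 m and y of vial_flat in the frame of sampler_tray between -0.115 and 0.115 m) or (contact force between vial_teat and the fingers below 0.05 N and z of vial_teat in the frame of sampler_tray above 0.025 m and x of vial_teat in the frame of sampler_tray between -0.04 and 0.04 m and y of vial_teat in the frame of sampler_tray between -0.115 and 0.115 m) or (contact force between vial_dome and the fingers below 0.05 N and z of vial_dome in the frame of sampler_tray above 0.025 m and x of vial_dome in the frame of sampler_tray between -0.04 and 0.04 m and y of vial_dome in the frame of sampler_tray between -0.115 and 0.115 m) or (contact force between vial_bar and the fingers below 0.05 N and z of vial_bar in the frame of sampler_tray above 0.025 m and x of vial_bar in the frame of sampler_tray between -0.04 and 0.04 m and y of vial_bar in the frame of sampler_tray between -0.115 and 0.115 m)).
It also fails if it takes over 112 s, if anything falls off the work surface, if the arm or the gripper's body presses on something with over 40 N, if the wrist force passes 120 N, or if a joint passes its speed limit or range.

## Working session

There is one attempt and no reset: what is moved stays moved. The work goes in short steps, Python scripts to look and compute and a tool call to move; the robot and the scene stay as the last step left them, time stands still between calls to the robot, and variables do not carry over. Pictures are saved under pics/ and viewed, about 12 in all and at most 16, crops included, and the job is handed in when it is done.

Besides the shell and the picture viewer there is one more tool, called by a JSON object that holds its "name" and its "arguments", one argument or row to a line. servo_tool: Moves the arm, as the interface text tells. Its arguments: {"type":"object","properties":{"rot":{"type":"array"},"xyz":{"type":"array"},"fingers":{"type":"array"},"force":{"type":"number"}},"required":["rot","xyz","fingers"]}

```bash
mkdir -p pics
cat > h.py <<'E'
import numpy as np, cv2
from cell import telemetry, imaging, finder
def snap(c,f=None):
    im=imaging.camera(c)
    if f: cv2.imwrite('pics/'+f,cv2.cvtColor(im,cv2.COLOR_RGB2BGR))
    return im
def ray(c,uv,z):
    k=imaging.calibration(c);R=np.array(k['R']);t=np.array(k['t'])
    d=np.array([(uv[0]-k['cx'])/k['fx'],(uv[1]-k['cy'])/k['fy'],1.])
    if c=='wrist':
        r=np.hypot(d[0],d[1]);d=np.array([d[0]/r*np.sin(r),d[1]/r*np.sin(r),np.cos(r)])
    o=-R.T@t;d=R.T@d
    return o+d*(z-o[2])/d[2]
def proj(c,X):
    k=imaging.calibration(c);p=np.array(k['R'])@X+np.array(k['t'])
    if c=='wrist':
        r=np.hypot(p[0],p[1]);a=np.arctan2(r,p[2]);p=np.array([p[0]/r*a,p[1]/r*a,1])
    return np.array([k['fx']*p[0]/p[2]+k['cx'],k['fy']*p[1]/p[2]+k['cy']])
E
python3 - <<'E'
from h import *
o=telemetry.get_obs();print(o)
for c in ['top','side']:
    snap(c,c+'1.png');k=imaging.calibration(c);print(c,k['fx'],(-np.array(k['R']).T@k['t']).round(3))
    for n in ['prep_rack','sampler_tray','vial_flat','vial_teat','vial_dome','vial_bar','sleeve_a']:
        print(n,[(np.round(b['uv'],1),round(b['confidence'],2)) for b in finder.boxes_of(c,n)][:5])
print(telemetry.get_obs()['time_s'])
E
```

```text
{'time_s': 0.0, 'q': array([-1.28221323,  0.53719015, -0.00444764,  1.53887584,  0.00261777,
        1.06730588, -0.07123379]), 'qd': array([-1.33990056e-03, -1.19618619e-03, -6.66333260e-05,  6.75392346e-04,
       -1.48649056e-04, -3.05081132e-03,  6.40728533e-04]), 'joint_efforts': array([-2.06298228e-04, -5.70999599e+01,  9.90773141e-01, -2.51592386e+01,
       -5.62498765e-02,  1.81461673e-02,  1.77009124e-04]), 'eef_pos': array([0.22563123, 0.60903486, 0.3018223 ]), 'eef_rot': array([-3.06206474,  1.56902282, -1.84599702]), 'ft_force': array([-0.71279849,  0.55671027,  0.09092162]), 'moment': array([-0.01114447,  0.01614586,  0.05117525]), 'grip_width': 0.9988865755555312}
top 570.4484993109611 [ 0.435 -0.002  0.978]
prep_rack [(array([205.3, 257.1]), 0.61), (array([212.5, 217.4]), 0.17)]
sampler_tray [(array([427.8, 245.3]), 0.58), (array([199.5, 207.4]), 0.33)]
vial_flat [(array([184.8, 273.7]), 0.64), (array([212.4, 214.9]), 0.22)]
vial_teat [(array([201.9, 175.2]), 0.63)]
vial_dome [(array([198.1, 207.5]), 0.82)]
vial_bar [(array([189.9, 242.3]), 0.63)]
sleeve_a [(array([210.4, 217.7]), 0.7), (array([201.4, 251. ]), 0.65), (array([197.5, 279. ]), 0.55)]
side 548.2433306598044 [ 0.269 -0.459  0.622]
prep_rack [(array([230.4, 196.6]), 0.94)]
sampler_tray [(array([410.8, 370. ]), 0.79)]
vial_flat [(array([212.5, 171.7]), 0.9)]
vial_teat [(array([304.5, 141.4]), 0.62)]
vial_dome [(array([273.4, 149.3]), 0.91)]
vial_bar [(array([242.7, 165.2]), 0.69)]
sleeve_a [(array([280.6, 175.3]), 0.96), (array([215.8, 196.1]), 0.88), (array([302.6, 168.6]), 0.84), (array([247.4, 187.1]), 0.65), (array([411. , 372.8]), 0.34)]
0.8
```

View pics/top1.png

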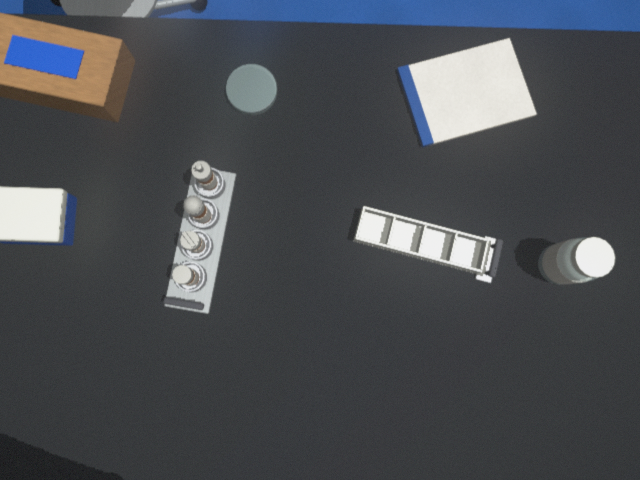

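View pics/side1.png

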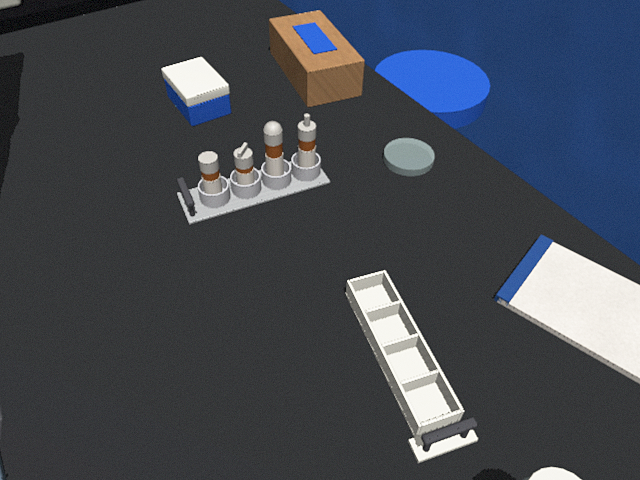

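The top view shows the rack on the left (cols 165–235), handle at the bottom (row 303). From its handle, the order is flat, bar, dome, teat. The tray (cols 355–500) has its handle on the right (col 490). The side view agrees. Next I'll zoom in for the corners.

Run:
```python
import cv2,numpy as np
im=cv2.imread('pics/top1.png')
a=cv2.resize(im[195:290,350:510],None,fx=5,fy=5,interpolation=cv2.INTER_CUBIC)
cv2.imwrite('pics/ctray.png',a)
b=cv2.resize(im[155:320,158:243],None,fx=3.6,fy=3.6,interpolation=cv2.INTER_CUBIC)
s=cv2.imread('pics/side1.png')[105:225,170:335]
s=cv2.resize(s,None,fx=2.9,fy=2.9,interpolation=cv2.INTER_CUBIC)
c=np.zeros((594,800,3),np.uint8);c[:b.shape[0],:b.shape[1]]=b;c[:s.shape[0],310:310+s.shape[1]]=s
cv2.imwrite('pics/crack.png',c)
```

```text
(no output)
```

View pics/ctray.png

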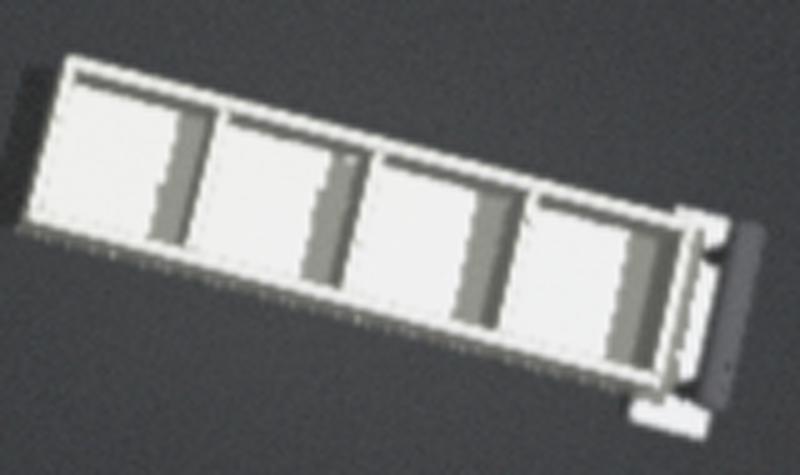

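View pics/crack.png

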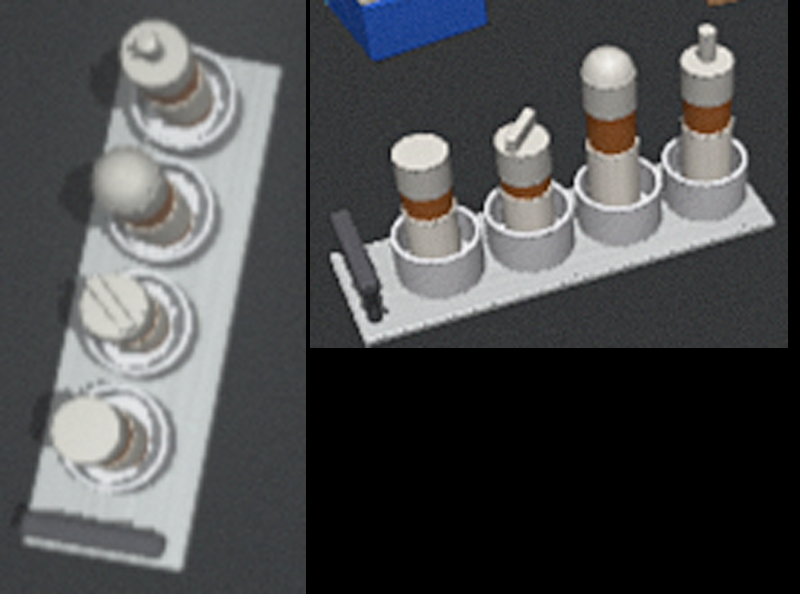

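```bash
cat > fit.py <<'E'
from h import *
C=np.array([[67,58],[25,222],[700,226],[662,389]])/5+[350,195]
P=np.array([ray('top',c,.033)[:2] for c in C])
M=np.array([[29,-110],[-29,-110],[29,110],[-29,110]])/1e3
def rigid(M,P):
    H=np.c_[M,np.zeros(4)];m=M.mean(0);p=P.mean(0);A=(M-m);B=(P-p)
    th=np.arctan2((A[:,0]*B[:,1]-A[:,1]*B[:,0]).sum(),(A*B).sum());R=np.array([[np.cos(th),-np.sin(th)],[np.sin(th),np.cos(th)]])
    t=p-R@m;return th,t,R,P-(M@R.T+t)
# handedness: try both
for s in (1,-1):
    th,t,R,e=rigid(M*[s,1],P);print('tray',th,t.round(4),(np.abs(e).max()*1e3).round(1))
    if np.abs(e).max()<.008:
        for n,y in zip(['flat','bar','dome','teat'],[-.081,-.027,.027,.081]):print(n,(R@[0,y]+t).round(4))
o=[158,155];V=[('flat',(87,430),.09,(420,153)),('bar',(113,304),.08,(523,140)),('dome',(131,183),.11,(609,82)),('teat',(155,55),.10,(707,62))]
Q=[]
for n,u,z,s in V:
    a=ray('top',np.array(u)/3.6+o,z);b=ray('side',(np.array(s)-[310,0])/2.9+[170,105],z);Q.append((a+b)/2);print(n,a.round(4),b.round(4))
C=np.array([[112,50],[281,66],[24,543],[184,570]])/3.6+o
P=np.array([ray('top',c,.006)[:2] for c in C]);print('plate',P.round(4).tolist(),[np.linalg.norm(P[0]-P[1]),np.linalg.norm(P[0]-P[2]),np.linalg.norm(P[1]-P[3])])
d=P[2]+P[3]-P[0]-P[1];print('row dir to handle',np.arctan2(d[1],d[0]))
for n,y in zip(['flat','bar','dome','teat'],[.081,.027,-.027,-.081]):
    # mid-row: far end (y=-?) unknown; use cup model from far end 0.246 plate
    print(n,'cup',(P.mean(0)+d/np.linalg.norm(d)*y).round(4))
from scipy.spatial.transform import Rotation as Ro
o=telemetry.get_obs();print(o['eef_pos'],Ro.from_euler('xyz',o['eef_rot']).as_matrix().round(4))
E
python3 fit.py
```

```text
tray 2.8974810976898637 [ 0.5652 -0.2095] 56.4
tray 2.896521798715731 [ 0.5652 -0.2095] 0.6
flat [ 0.5848 -0.1309]
bar [ 0.5717 -0.1833]
dome [ 0.5586 -0.2357]
teat [ 0.5455 -0.2881]
flat [0.4971 0.1781 0.09  ] [0.4977 0.1747 0.09  ]
bar [0.5532 0.1712 0.08  ] [0.5535 0.1668 0.08  ]
dome [0.6015 0.16   0.11  ] [0.5994 0.1509 0.11  ]
teat [0.6603 0.1538 0.1   ] [0.6605 0.1496 0.1   ]
plate [[0.6865, 0.1912], [0.6802, 0.1097], [0.4498, 0.222], [0.4382, 0.1473]] [np.float64(0.0817398633167206), np.float64(0.2387017658883873), np.float64(0.24487478879684704)]
row dir to handle 2.999608381421736
flat cup [0.4835 0.179 ]
bar cup [0.537  0.1714]
dome cup [0.5904 0.1637]
teat cup [0.6439 0.1561]
[0.22581516 0.60950419 0.30274351] [[ 0.     -0.9377  0.3474]
 [-0.      0.3474  0.9377]
 [-1.     -0.      0.    ]]
```

Order is confirmed and the tray fit residual is 0.6 mm. I'll move over the flat vial with the jaws across the row.

{"name": "servo_tool", "arguments": {
  "rot": [
    [0,0,0],
    [0,0,0],
    [0,0,0],
    [0,0,0],
    [0,0,0],
    [0,0,0],
    [0,0,0],
    [0,0,0],
    [0,0,0],
    [0,0,0],
    [-0.104,0,0],
    [-0.104,0,0]
  ],
  "xyz": [
    [0,-0.0406,-0.0312],
    [0,-0.0406,-0.0312],
    [0,-0.0406,-0.0312],
    [0,-0.0406,-0.0312],
    [0,-0.0406,-0.0312],
    [0,-0.0406,-0.0312],
    [0,-0.0406,-0.0312],
    [0,-0.0406,-0.0312],
    [0,-0.0406,-0.0312],
    [0,-0.0406,-0.0312],
    [0,0,0],
    [0,0,0]
  ],
  "fingers": [1,1,1,1,1,1,1,1,1,1,1,1],
  "force": 15
}}

```text
time_s: 2.3
eef_pos: [0.4986, 0.1752, 0.3029]
eef_rot: [-1.264, 1.57, 0.162]
ft_force: [-0.3, 0.7, -0.2]
grip_width: 0.998
```

```bash
cat > st.py <<'E'
import sys
from h import *
from scipy.spatial.transform import Rotation as Ro
def st(tgt=None,psi=None):
    o=telemetry.get_obs();R=Ro.from_euler('xyz',o['eef_rot']).as_matrix()
    ps=np.arctan2(R[1,2],R[0,2])
    print('t',round(o['time_s'],2),'p',o['eef_pos'].round(4),'psi',ps.round(4),'tiltcheck',R[2].round(3),'F',o['ft_force'].round(2),'w',round(o['grip_width']*88,1),'q7',o['q'][6].round(2))
    if tgt is not None: print('tool shift',(R.T@(np.array(tgt)-o['eef_pos'])).round(4),'' if psi is None else 'turn x %.4f'%-(psi-ps))
if __name__=='__main__':
    a=[float(x) for x in sys.argv[1:]]; st(a[:3] or None,a[3] if len(a)>3 else None)
E
python3 st.py .4975 .1765 .124 1.4243
python3 - <<'E'
from h import *
im=snap('wrist')
for n in ['flat','bar','dome','teat']:
    for b in finder.boxes_of('wrist','vial_'+n)[:2]:print(n,b)
for n,X in dict(flat=(.4975,.1765,.09),bar=(.5533,.169,.08),dome=(.6005,.1565,.11),teat=(.6604,.1517,.1)).items():
    u=proj('wrist',np.array(X));print(n,u.round());cv2.circle(im,tuple(int(v) for v in u),3,(255,0,0),-1)
for n,X in dict(flat=(.4975,.1765),bar=(.5533,.169),dome=(.6005,.1565),teat=(.6604,.1517)).items():
    u=proj('wrist',np.array(X+(.01,)));cv2.circle(im,tuple(int(v) for v in u),3,(0,255,0),-1)
cv2.imwrite('pics/w1.png',im[:,:,::-1])
E
```

```text
t 2.3 p [0.4986 0.1752 0.3029] psi 1.4257 tiltcheck [-1. -0.  0.] F [-0.26  0.75 -0.19] w 87.8 q7 1.05
tool shift [0.1789 0.0013 0.0011] turn x 0.0014
flat {'uv': [321.3, 207.5], 'confidence': 0.67}
bar {'uv': [322.1, 261.9], 'confidence': 0.76}
bar {'uv': [323.3, 364.7], 'confidence': 0.65}
dome {'uv': [320.5, 323.0], 'confidence': 0.61}
teat {'uv': [319.4, 363.1], 'confidence': 0.79}
teat {'uv': [306.7, 223.8], 'confidence': 0.29}
flat [318. 220.]
bar [319. 277.]
dome [313. 340.]
teat [318. 383.]
```

View pics/w1.png

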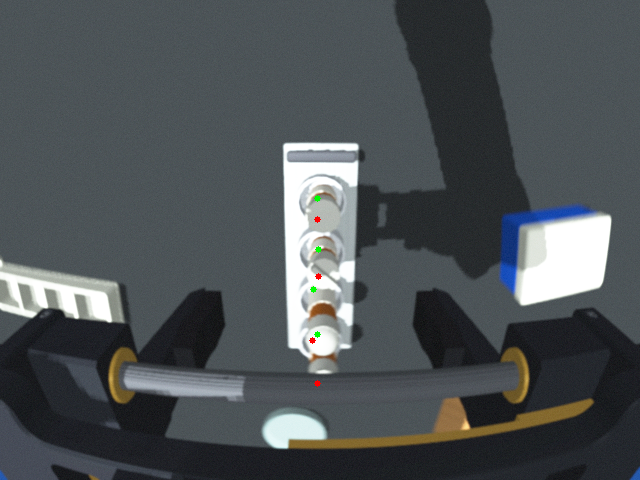

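Red dots sit about 7 px below and 4 px left of the caps (flat cap at about (323,213), bar at (322,270)), so I'll cross-check with rays.

Run:
```python
from h import *
k=imaging.calibration('wrist');print(k['fx'],k['cx'],k['cy'],(-np.array(k['R']).T@k['t']).round(4),np.array(k['R']).round(3).tolist())
for n,u,z in [('flat',(323,213),.09),('bar',(322,270),.08),('dome',(321,337),.11)]:print(n,ray('wrist',u,z).round(4))
# sleeve rim (outer z=.034) centres
for n,u in [('flat',(117,437)),('bar',(138,323)),('dome',(160,212)),('teat',(183,99))]:print('top rim',n,ray('top',np.array(u)/3.6+[158,155],.034).round(4))
for n,s in [('flat',(437,240)),('bar',(529,212)),('dome',(618,186)),('teat',(704,162))]:print('side rim',n,ray('side',(np.array(s)-[310,0])/2.9+[170,105],.034).round(4))
print('wrist rim flat',ray('wrist',(322,198),.034).round(4),'plate L R',ray('wrist',(285,145),.006).round(4),ray('wrist',(358,145),.006).round(4))
# tray in side
from scipy.spatial.transform import Rotation
for n,u in [('tray far L',(347,283)),('tray far R',(385,271))]:print(n,ray('side',u,.033).round(4))
import math
```

```text
371.64829954431775 318.37823912013187 237.39269451239443 [0.414  0.1892 0.384 ] [[0.148, 0.989, 0.001], [0.936, -0.14, 0.321], [0.318, -0.047, -0.947]]
flat [0.4924 0.1815 0.09  ]
bar [0.547  0.1728 0.08  ]
dome [0.5979 0.1642 0.11  ]
top rim flat [0.498  0.1757 0.034 ]
top rim bar [0.5506 0.1683 0.034 ]
top rim dome [0.6026 0.1602 0.034 ]
top rim teat [0.6564 0.1516 0.034 ]
side rim flat [0.4968 0.1684 0.034 ]
side rim bar [0.5502 0.1618 0.034 ]
side rim dome [0.6034 0.1543 0.034 ]
side rim teat [0.6561 0.146  0.034 ]
wrist rim flat [0.4924 0.1812 0.034 ] plate L R [0.4383 0.1516 0.006 ] [0.4491 0.2248 0.006 ]
tray far L [ 0.5636 -0.1017  0.033 ]
tray far R [ 0.6203 -0.1132  0.033 ]
```

{"name": "servo_tool", "arguments": {
  "rot": [
    [0,0,0],
    [0,0,0],
    [0,0,0],
    [0,0,0],
    [0,0,0],
    [0,0,0],
    [0,0,0]
  ],
  "xyz": [
    [0.04,0.003,0.0024],
    [0.04,0,0],
    [0.04,0,0],
    [0.03,0,0],
    [0.02,0,0],
    [0.009,0,0],
    [0,0,0]
  ],
  "fingers": [1,1,1,1,1,1,1]
}}

```text
time_s: 3.42
eef_pos: [0.4955, 0.1788, 0.1236]
eef_rot: [2.402, 1.57, -2.458]
ft_force: [1.0, -0.8, -0.3]
grip_width: 1.002
```

Run:
```python
from h import *
from st import st
st();snap('wrist','w2.png');print(proj('wrist',np.array([.496,.178,.09])))
```

```text
t 3.42 p [0.4955 0.1788 0.1236] psi 1.4237 tiltcheck [-1.  0. -0.] F [ 1.03 -0.83 -0.28] w 88.2 q7 1.07
[314.41666062 352.60998969]
```

View pics/w2.png

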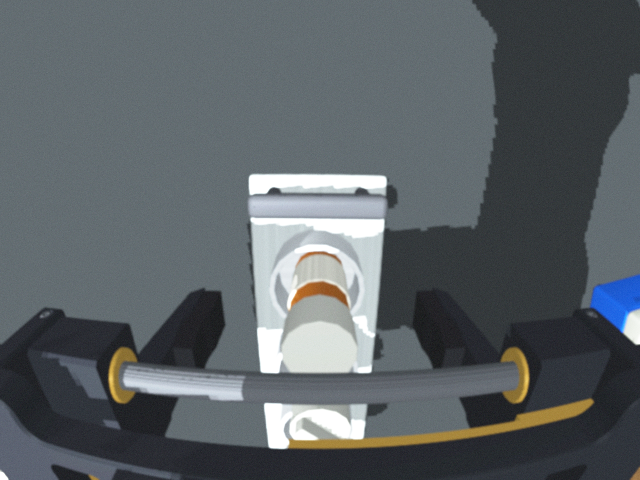

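The cap is centred between the fingers (col 320), about 2–3 mm toward the handle. I'll adjust, grip and lift slightly.

{"name": "servo_tool", "arguments": {
  "rot": [
    [0,0,0],
    [0,0,0],
    [0,0,0],
    [0,0,0],
    [0,0,0],
    [0,0,0],
    [0,0,0],
    [0,0,0],
    [0,0,0],
    [0,0,0],
    [0,0,0],
    [0,0,0]
  ],
  "xyz": [
    [0,0.002,0],
    [0,0,0],
    [0,0,0],
    [0,0,0],
    [0,0,0],
    [0,0,0],
    [-0.01,0,0],
    [-0.02,0,0],
    [-0.04,0,0],
    [-0.04,0,0],
    [-0.04,0,0],
    [-0.03,0,0]
  ],
  "fingers": [1,-1,-1,-1,-1,-1,-1,-1,-1,-1,-1,-1],
  "force": 16
}}

```text
time_s: 4.97
eef_pos: [0.4936, 0.1789, 0.3061]
eef_rot: [-0.966, 1.569, 0.458]
ft_force: [0.2, 0.2, -1.2]
grip_width: 0.335
```

```bash
python3 st.py .5848 -.1309 .303 -.245
```

```text
t 4.97 p [0.4936 0.1789 0.3061] psi 1.4239 tiltcheck [-1.    -0.002  0.001] F [ 0.24  0.21 -1.19] w 29.5 q7 1.03
tool shift [ 0.003  -0.1355 -0.2932] turn x 1.6689
```

{"name": "servo_tool", "arguments": {
  "rot": [
    [0,0,0],
    [0,0,0],
    [0,0,0],
    [0,0,0],
    [0,0,0],
    [0,0,0],
    [0,0,0],
    [0.1854,0,0],
    [0.1854,0,0],
    [0.1854,0,0],
    [0.1854,0,0],
    [0.1854,0,0]
  ],
  "xyz": [
    [0,-0.0194,-0.0419],
    [0,-0.0194,-0.0419],
    [0,-0.0194,-0.0419],
    [0,-0.0194,-0.0419],
    [0,-0.0194,-0.0419],
    [0,-0.0194,-0.0419],
    [0,-0.0194,-0.0419],
    [0,0,0],
    [0,0,0],
    [0,0,0],
    [0,0,0],
    [0,0,0]
  ],
  "fingers": [-1,-1,-1,-1,-1,-1,-1,-1,-1,-1,-1,-1]
}}

```text
time_s: 6.48
eef_pos: [0.5847, -0.1308, 0.3042]
eef_rot: [1.197, 1.57, 1.688]
ft_force: [-0.2, -0.6, -0.9]
grip_width: 0.336
```

{"name": "servo_tool", "arguments": {
  "rot": [
    [0.1854,0,0],
    [0.1854,0,0],
    [0.1854,0,0],
    [0.1854,0,0],
    [0,0,0],
    [0,0,0],
    [0,0,0]
  ],
  "xyz": [
    [0,0,0],
    [0,0,0],
    [0,0,0],
    [0,0,0],
    [0.04,0,0],
    [0.04,0,0],
    [0,0,0]
  ],
  "fingers": [-1,-1,-1,-1,-1,-1,-1]
}}

```text
time_s: 7.35
eef_pos: [0.5831, -0.1301, 0.2217]
eef_rot: [-3.126, 1.565, 2.913]
ft_force: [0.3, 0.2, -0.7]
grip_width: 0.334
```

Run:
```python
from h import *
from st import st
st((.5848,-.1309,.119),-.245)
im=snap('wrist');t=np.array([.5652,-.2095]);th=2.8965+0
d=np.array([-.0131,-.0524])/.054
n=np.array([-d[1],d[0]])
for y in (-.110,.110):
  for x in (-.029,.029):
    p=t+d*y+n*x;cv2.circle(im,tuple(int(v) for v in proj('wrist',np.array([p[0],p[1],.033]))),3,(255,0,0),-1)
cv2.imwrite('pics/w3.png',im[:,:,::-1])
```

```text
t 7.35 p [ 0.5831 -0.1301  0.2217] psi -0.2443 tiltcheck [-1.    -0.    -0.006] F [ 0.3   0.22 -0.67] w 29.4 q7 0.25
tool shift [ 0.1027 -0.0003  0.0024] turn x 0.0007
```

View pics/w3.png

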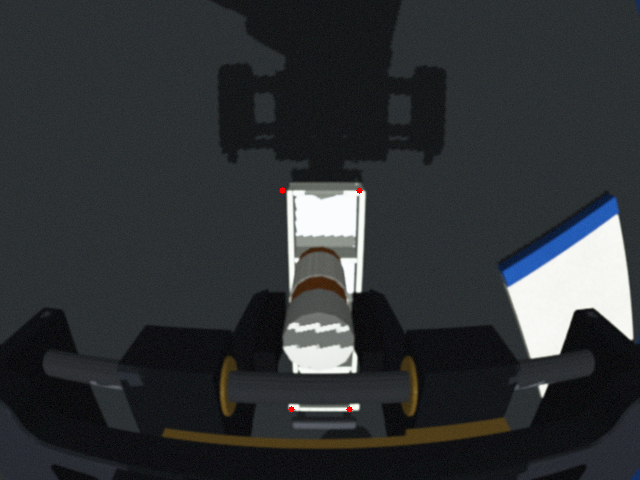

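Tray outline dots fit to within about 5 px, the same lateral bias seen at the rack, and the vial is over the end pocket. Lowering.

{"name": "servo_tool", "arguments": {
  "rot": [
    [0,0,0],
    [0,0,0],
    [0,0,0],
    [0,0,0],
    [0,0,0],
    [0,0,0],
    [0,0,0],
    [0,0,0]
  ],
  "xyz": [
    [0.03,0,0.003],
    [0.03,0,0],
    [0.02,0,0],
    [0.01,0,0],
    [0.005,0,0],
    [0.003,0,0],
    [0.002,0,0],
    [0,0,0]
  ],
  "fingers": [-1,-1,-1,-1,-1,-1,-1,-1]
}}

```text
time_s: 8.4
eef_pos: [0.5897, -0.1325, 0.1271]
eef_rot: [0.229, 1.566, -0.015]
ft_force: [-4.6, 1.7, 19.1]
grip_width: 0.334
```

{"name": "servo_tool", "arguments": {
  "rot": [
    [0,0,0],
    [0,0,0]
  ],
  "xyz": [
    [0.002,0,0],
    [0,0,0]
  ],
  "fingers": [-1,-1]
}}

```text
time_s: 8.65
eef_pos: [0.5898, -0.1326, 0.1253]
eef_rot: [0.209, 1.566, -0.036]
ft_force: [-4.1, 2.4, 19.2]
grip_width: 0.335
```

Contact came about 8 mm early, with lateral force. I'll look before going on.

Run:
```python
from h import *
from st import st
st()
a=snap('side');b=snap('top');w=snap('wrist')
A=cv2.resize(a[200:460,300:500],(400,520));B=cv2.resize(b[150:330,310:520],None,fx=1.9,fy=1.9)
c=np.zeros((600,800,3),np.uint8);c[:520,:400]=A;c[:B.shape[0],401:401+B.shape[1]]=B[:,:399]
W=w[180:420,200:440];c[345:585,450:690]=W
cv2.imwrite('pics/p1.png',c[:,:,::-1])
```

```text
t 8.65 p [ 0.5898 -0.1326  0.1253] psi -0.245 tiltcheck [-1.     0.001  0.005] F [-4.11  2.38 19.24] w 29.5 q7 0.32
```

View pics/p1.png

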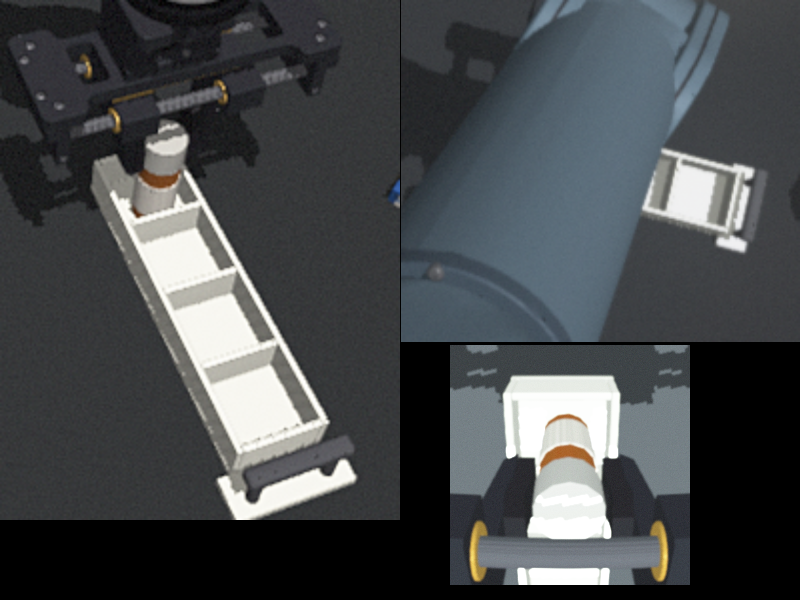

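Run:
```python
from h import *
o=telemetry.get_obs();print(o['moment'].round(2))
d=np.array([-.0131,-.0524])/.054;n=np.array([-d[1],d[0]]);t=np.array([.5652,-.2095])
for z in (.085,.092):
    p=ray('side',(383.5,267.5),z)[:2]+[0,.0047]-t;print('cap top z',z,'row',(p@d).round(4),'across',(p@n).round(4))
# band bottom/amber : where do bands lie
for h in (.04,.045,.05,.058,.08):
  p=t-d*.081;print(h,proj('side',np.array([p[0],p[1]-.0047,.005+h])).round(1))
w=ray('wrist',(200+114,180+128),.0)
print('div top',proj('side',np.array([*(t-d*.054-[0,.0047]),.033])))
```

```text
[ 0.16  1.15 -0.01]
cap top z 0.085 row -0.0801 across 0.0068
cap top z 0.092 row -0.075 across 0.0037
0.04 [375.4 287.5]
0.045 [375.8 285.2]
0.05 [376.1 282.9]
0.058 [376.7 279.1]
0.08 [378.3 268.3]
div top [382.85956022 308.68495211]
```

{"name": "servo_tool", "arguments": {
  "rot": [
    [0,0,0],
    [0,0,0],
    [0,0,0]
  ],
  "xyz": [
    [-0.002,0,0],
    [-0.002,0,0],
    [0,0,0]
  ],
  "fingers": [-1,-1,-1]
}}

```text
time_s: 9.18
eef_pos: [0.588, -0.1317, 0.1259]
eef_rot: [0.167, 1.57, -0.078]
ft_force: [-0.2, -0.1, -0.7]
grip_width: 0.334
```

{"name": "servo_tool", "arguments": {
  "rot": [
    [0,0,0],
    [0,0,0],
    [0,0,0],
    [0,0,0],
    [0,0,0],
    [0,0,0]
  ],
  "xyz": [
    [0.001,0,0],
    [0,0,0],
    [0,0,0],
    [0,0,0],
    [0,0,0],
    [0,0,0]
  ],
  "fingers": [-1,-0.2,-0.1,0.3,1,1]
}}

```text
time_s: 9.93
eef_pos: [0.5879, -0.1317, 0.1247]
eef_rot: [-2.575, 1.571, -2.82]
ft_force: [0.4, 0.5, -0.0]
grip_width: 0.77
```

{"name": "servo_tool", "arguments": {
  "rot": [
    [0,0,0],
    [0,0,0],
    [0,0,0],
    [0,0,0],
    [0,0,0],
    [0,0,0]
  ],
  "xyz": [
    [-0.03,0,0],
    [-0.04,0,0],
    [-0.04,0,0],
    [-0.04,0,0],
    [-0.03,0,0],
    [0,0,0]
  ],
  "fingers": [1,1,1,1,1,1]
}}

```text
time_s: 10.68
eef_pos: [0.5889, -0.1322, 0.307]
eef_rot: [0.147, 1.566, -0.098]
ft_force: [0.1, 0.3, -0.0]
grip_width: 0.998
```

Run:
```python
from h import *
from st import st
st((.551,.171,.30),1.4243)
a=snap('side');w=snap('wrist')
A=cv2.resize(a[220:350,320:450],(520,520));W=w[150:420,200:470]
c=np.zeros((530,800,3),np.uint8);c[:520,:520]=A;c[:270,525:795]=W
cv2.imwrite('pics/p2.png',c[:,:,::-1])
```

```text
t 10.68 p [ 0.5889 -0.1322  0.307 ] psi -0.2447 tiltcheck [-1.     0.001  0.004] F [ 0.1   0.28 -0.04] w 87.8 q7 0.2
tool shift [ 0.0067  0.285  -0.1103] turn x -1.6690
```

View pics/p2.png

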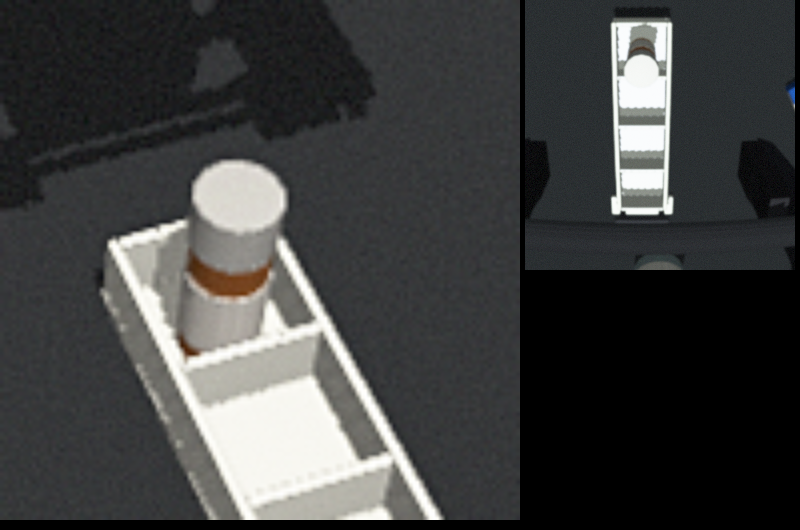

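The flat vial stands upright and centred in the farthest pocket. Next is the bar vial.

{"name": "servo_tool", "arguments": {
  "rot": [
    [0,0,0],
    [0,0,0],
    [0,0,0],
    [0,0,0],
    [0,0,0],
    [0,0,0],
    [0,0,0],
    [-0.1854,0,0],
    [-0.1854,0,0],
    [-0.1854,0,0],
    [-0.1854,0,0],
    [-0.1854,0,0]
  ],
  "xyz": [
    [0,0.0409,-0.0159],
    [0,0.0409,-0.0159],
    [0,0.0409,-0.0159],
    [0,0.0409,-0.0159],
    [0,0.0409,-0.0159],
    [0,0.0409,-0.0159],
    [0,0.0409,-0.0159],
    [0,0,0],
    [0,0,0],
    [0,0,0],
    [0,0,0],
    [0,0,0]
  ],
  "fingers": [1,1,1,1,1,1,1,1,1,1,1,1],
  "force": 20
}}

```text
time_s: 12.28
eef_pos: [0.5484, 0.1729, 0.303]
eef_rot: [2.83, 1.568, -2.765]
ft_force: [-0.3, -0.1, 1.0]
grip_width: 1.003
```

{"name": "servo_tool", "arguments": {
  "rot": [
    [-0.1854,0,0],
    [-0.1854,0,0],
    [-0.1854,0,0],
    [-0.1854,0,0],
    [0,0,0],
    [0,0,0],
    [0,0,0]
  ],
  "xyz": [
    [0,0,0],
    [0,0,0],
    [0,0,0],
    [0,0,0],
    [0.04,0,0],
    [0.04,0,0],
    [0,0,0]
  ],
  "fingers": [1,1,1,1,1,1,1]
}}

```text
time_s: 13.15
eef_pos: [0.5466, 0.1722, 0.221]
eef_rot: [2.085, 1.562, -2.774]
ft_force: [0.1, -0.1, -0.2]
grip_width: 0.999
```

Run:
```python
from h import *
from st import st
st((.550,.1725,.120),1.4243)
snap('wrist','w4.png')
print(proj('wrist',np.array([.550,.1725,.08])))
```

```text
t 13.15 p [0.5466 0.1722 0.221 ] psi 1.4242 tiltcheck [-1.     0.007 -0.004] F [ 0.11 -0.1  -0.19] w 87.9 q7 1.16
tool shift [ 0.1009 -0.0041  0.0012] turn x -0.0001
[318.04060637 254.01878122]
```

View pics/w4.png

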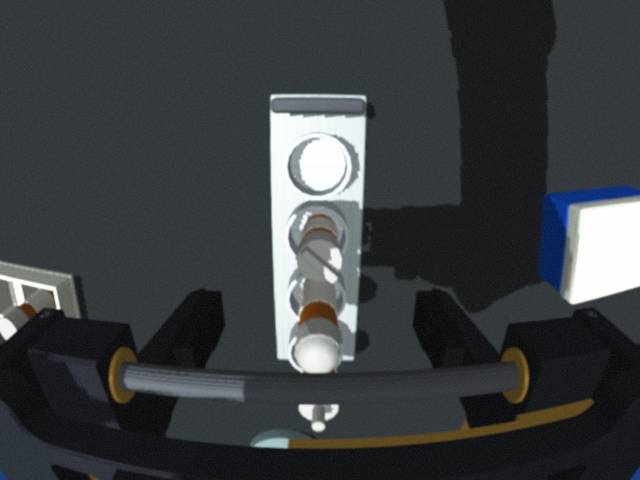

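The bar cap at (321,260) sits about 3–4 mm beyond my estimate, so I'll correct and grip.

{"name": "servo_tool", "arguments": {
  "rot": [
    [0,0,0],
    [0,0,0],
    [0,0,0],
    [0,0,0],
    [0,0,0],
    [0,0,0],
    [0,0,0],
    [0,0,0],
    [0,0,0],
    [0,0,0]
  ],
  "xyz": [
    [0.03,-0.006,0.002],
    [0.03,0,0],
    [0.02,0,0],
    [0.015,0,0],
    [0.007,0,0],
    [0,0,0],
    [0,0,0],
    [0,0,0],
    [0,0,0],
    [0,0,0]
  ],
  "fingers": [1,1,1,1,1,1,-1,-1,-1,-1],
  "force": 20
}}

```text
time_s: 14.45
eef_pos: [0.5555, 0.1742, 0.1229]
eef_rot: [-1.005, 1.571, 0.419]
ft_force: [0.1, -0.6, 0.7]
grip_width: 0.57
```

{"name": "servo_tool", "arguments": {
  "rot": [
    [0,0,0],
    [0,0,0]
  ],
  "xyz": [
    [0,0,0],
    [0,0,0]
  ],
  "fingers": [-1,-1]
}}

```text
time_s: 14.7
eef_pos: [0.5555, 0.174, 0.1227]
eef_rot: [3.082, 1.571, -1.777]
ft_force: [0.7, 0.1, -0.7]
grip_width: 0.342
```

{"name": "servo_tool", "arguments": {
  "rot": [
    [0,0,0],
    [0,0,0],
    [0,0,0],
    [0,0,0],
    [0,0,0],
    [0,0,0],
    [0,0,0],
    [0,0,0],
    [0,0,0]
  ],
  "xyz": [
    [0,0,0],
    [-0.01,0,0],
    [-0.02,0,0],
    [-0.035,0,0],
    [-0.04,0,0],
    [-0.04,0,0],
    [-0.025,0,0],
    [-0.01,0,0],
    [0,0,0]
  ],
  "fingers": [-1,-1,-1,-1,-1,-1,-1,-1,-1]
}}

```text
time_s: 15.82
eef_pos: [0.5555, 0.1741, 0.3034]
eef_rot: [-0.961, 1.57, 0.463]
ft_force: [0.0, -0.6, -0.4]
grip_width: 0.334
```

```bash
python3 st.py .5717 -.1833 .303 -.245
```

```text
t 15.82 p [0.5555 0.1741 0.3034] psi 1.424 tiltcheck [-1.    -0.001  0.001] F [ 0.03 -0.63 -0.4 ] w 29.4 q7 1.14
tool shift [ 3.000e-04 -6.830e-02 -3.512e-01] turn x 1.6690
```

{"name": "servo_tool", "arguments": {
  "rot": [
    [0,0,0],
    [0,0,0],
    [0,0,0],
    [0,0,0],
    [0,0,0],
    [0,0,0],
    [0,0,0],
    [0,0,0],
    [0.1854,0,0],
    [0.1854,0,0],
    [0.1854,0,0],
    [0.1854,0,0]
  ],
  "xyz": [
    [0,-0.0085,-0.0439],
    [0,-0.0085,-0.0439],
    [0,-0.0085,-0.0439],
    [0,-0.0085,-0.0439],
    [0,-0.0085,-0.0439],
    [0,-0.0085,-0.0439],
    [0,-0.0085,-0.0439],
    [0,-0.0085,-0.0439],
    [0,0,0],
    [0,0,0],
    [0,0,0],
    [0,0,0]
  ],
  "fingers": [-1,-1,-1,-1,-1,-1,-1,-1,-1,-1,-1,-1]
}}

```text
time_s: 17.32
eef_pos: [0.5707, -0.1831, 0.3012]
eef_rot: [2.332, 1.568, 3.008]
ft_force: [0.3, -0.8, -0.5]
grip_width: 0.339
```

{"name": "servo_tool", "arguments": {
  "rot": [
    [0.1854,0,0],
    [0.1854,0,0],
    [0.1854,0,0],
    [0.1854,0,0],
    [0.1854,0,0],
    [0,0,0],
    [0,0,0],
    [0,0,0],
    [0,0,0],
    [0,0,0]
  ],
  "xyz": [
    [0,0,0],
    [0,0,0],
    [0,0,0],
    [0,0,0],
    [0,0,0],
    [0.03,0,0],
    [0.04,0,0],
    [0.03,0,0],
    [0.01,0,0],
    [0,0,0]
  ],
  "fingers": [-1,-1,-1,-1,-1,-1,-1,-1,-1,-1]
}}

```text
time_s: 18.58
eef_pos: [0.571, -0.1833, 0.1922]
eef_rot: [-2.867, 1.569, -3.112]
ft_force: [-0.0, 1.0, 0.0]
grip_width: 0.338
```

```bash
cat > look.py <<'E'
import sys
from h import *
from st import st
a=[float(x) for x in sys.argv[2:]];st(a[:3],a[3])
im=snap('wrist','w_%s.png'%sys.argv[1]);s=snap('side')
c=np.zeros((480,800,3),np.uint8);c[:360,:400]=im[120:480,120:520]
c[:480,402:798]=cv2.resize(s[100:460,170:467],(396,480)) if len(sys.argv)>6 else cv2.resize(s[200:460,290:505],(396,480))
cv2.imwrite('pics/v_%s.png'%sys.argv[1],c[:,:,::-1])
E
python3 look.py bar .5717 -.1833 .119 -.245
```

```text
t 18.57 p [ 0.571  -0.1833  0.1922] psi -0.2448 tiltcheck [-1.    -0.    -0.001] F [-0.04  0.99  0.01] w 29.8 q7 0.41
tool shift [0.0732 0.0002 0.0008] turn x 0.0002
```

View pics/v_bar.png

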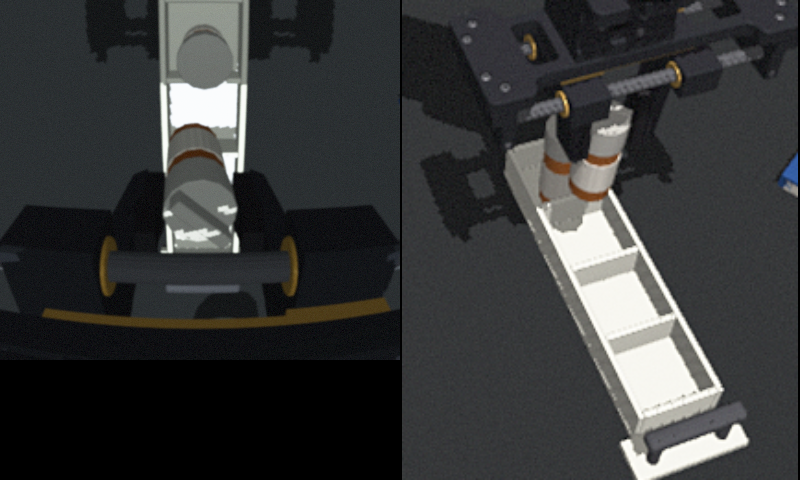

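```bash
python3 - <<'E'
from h import *
o=telemetry.get_obs();p=o['eef_pos']-[0,.0047,0]
for h in (0,.02,.04,.07): print(h,proj('side',p-[0,0,.1127-h]).round(1), proj('wrist',o['eef_pos']-[0,0,.1127-h]).round(1))
# tilt candidates about jaw axis through grasp point
d=np.array([-.0131,-.0524,0])/.054
for a in (-.2,-.1,.1,.2):
    g=p-[0,0,.045]; f=g+.0677*(np.array([0,0,-np.cos(a)])+d*np.sin(a)); T=g+.0023*(-np.array([0,0,-np.cos(a)])-d*np.sin(a))
    print(a,proj('side',f).round(1),proj('side',T).round(1))
    g2=g+[0,.0047,0];print('   w',proj('wrist',f+[0,.0047,0]).round(1))
E
python3 - <<'E'
import cv2
s=cv2.imread('pics/v_bar.png')
im=cv2.imread('pics/w_bar.png')
E
```

```text
0 [396.3 303.1] [320.2 268.6]
0.02 [398.3 293.1] [320.4 284. ]
0.04 [400.4 282.7] [320.6 302.5]
0.07 [403.8 266.2] [321.  338.4]
-0.2 [391.8 294. ] [404.  266.5]
   w [320.3 247.3]
-0.1 [394.  298.7] [403.9 266.3]
   w [320.2 257.8]
0.1 [398.7 307.3] [403.7 266. ]
   w [320.2 279.6]
0.2 [401.2 311.1] [403.6 265.9]
   w [320.2 290.8]
```

The held vial is close to upright, with at most about 0.05 rad lean. Lowering in small steps.

{"name": "servo_tool", "arguments": {
  "rot": [
    [0,0,0],
    [0,0,0],
    [0,0,0],
    [0,0,0],
    [0,0,0],
    [0,0,0],
    [0,0,0]
  ],
  "xyz": [
    [0.02,0,0.001],
    [0.02,0,0],
    [0.015,0,0],
    [0.005,0,0],
    [0,0,0],
    [0.003,0,0],
    [0,0,0]
  ],
  "fingers": [-1,-1,-1,-1,-1,-1,-1]
}}

```text
time_s: 19.55
eef_pos: [0.5725, -0.1835, 0.13]
eef_rot: [0.18, 1.57, -0.065]
ft_force: [-0.3, 0.7, -1.3]
grip_width: 0.337
```

{"name": "servo_tool", "arguments": {
  "rot": [
    [0,0,0],
    [0,0,0],
    [0,0,0]
  ],
  "xyz": [
    [0.002,0,0],
    [0.002,0,0],
    [0,0,0]
  ],
  "fingers": [-1,-1,-1]
}}

```text
time_s: 19.92
eef_pos: [0.5722, -0.1834, 0.1256]
eef_rot: [3.053, 1.57, 2.808]
ft_force: [-0.1, 0.6, -0.9]
grip_width: 0.334
```

{"name": "servo_tool", "arguments": {
  "rot": [
    [0,0,0],
    [0,0,0],
    [0,0,0],
    [0,0,0]
  ],
  "xyz": [
    [0.002,0,0],
    [0.002,0,0],
    [0.001,0,0],
    [0,0,0]
  ],
  "fingers": [-1,-1,-1,-1]
}}

```text
time_s: 20.42
eef_pos: [0.5723, -0.1835, 0.1206]
eef_rot: [-3.128, 1.571, 2.91]
ft_force: [0.7, -0.3, -0.8]
grip_width: 0.334
```

{"name": "servo_tool", "arguments": {
  "rot": [
    [0,0,0],
    [0,0,0],
    [0,0,0]
  ],
  "xyz": [
    [0.001,0,0],
    [0.001,0,0],
    [0,0,0]
  ],
  "fingers": [-1,-1,-1]
}}

```text
time_s: 20.8
eef_pos: [0.5723, -0.1835, 0.1187]
eef_rot: [2.43, 1.571, 2.186]
ft_force: [0.1, -0.2, -0.8]
grip_width: 0.332
```

{"name": "servo_tool", "arguments": {
  "rot": [
    [0,0,0],
    [0,0,0],
    [0,0,0]
  ],
  "xyz": [
    [0.001,0,0],
    [0.001,0,0],
    [0,0,0]
  ],
  "fingers": [-1,-1,-1]
}}

```text
time_s: 21.18
eef_pos: [0.5725, -0.1838, 0.1175]
eef_rot: [0.537, 1.57, 0.293]
ft_force: [-2.0, 2.0, 6.8]
grip_width: 0.334
```

Contact is at the expected height. Releasing and rising.

{"name": "servo_tool", "arguments": {
  "rot": [
    [0,0,0],
    [0,0,0],
    [0,0,0],
    [0,0,0],
    [0,0,0],
    [0,0,0],
    [0,0,0]
  ],
  "xyz": [
    [-0.001,0,0],
    [0,0,0],
    [0,0,0],
    [0,0,0],
    [0,0,0],
    [0,0,0],
    [0,0,0]
  ],
  "fingers": [-1,-0.2,-0.1,0.3,1,1,1]
}}

```text
time_s: 22.05
eef_pos: [0.5724, -0.1835, 0.1177]
eef_rot: [-0.339, 1.571, -0.584]
ft_force: [0.1, -0.5, -0.4]
grip_width: 0.877
```

{"name": "servo_tool", "arguments": {
  "rot": [
    [0,0,0],
    [0,0,0],
    [0,0,0],
    [0,0,0],
    [0,0,0],
    [0,0,0],
    [0,0,0]
  ],
  "xyz": [
    [-0.02,0,0],
    [-0.04,0,0],
    [-0.04,0,0],
    [-0.04,0,0],
    [-0.03,0,0],
    [-0.015,0,0],
    [0,0,0]
  ],
  "fingers": [1,1,1,1,1,1,1]
}}

```text
time_s: 22.92
eef_pos: [0.5726, -0.1836, 0.3038]
eef_rot: [0.155, 1.569, -0.09]
ft_force: [0.4, 0.5, 0.1]
grip_width: 1.002
```

```bash
python3 look.py d1 .600 .161 .303 1.4243
```

```text
t 22.93 p [ 0.5726 -0.1836  0.3038] psi -0.2445 tiltcheck [-1.     0.     0.002] F [0.38 0.52 0.14] w 88.1 q7 0.34
tool shift [ 0.0008  0.341  -0.0569] turn x -1.6688
```

View pics/v_d1.png

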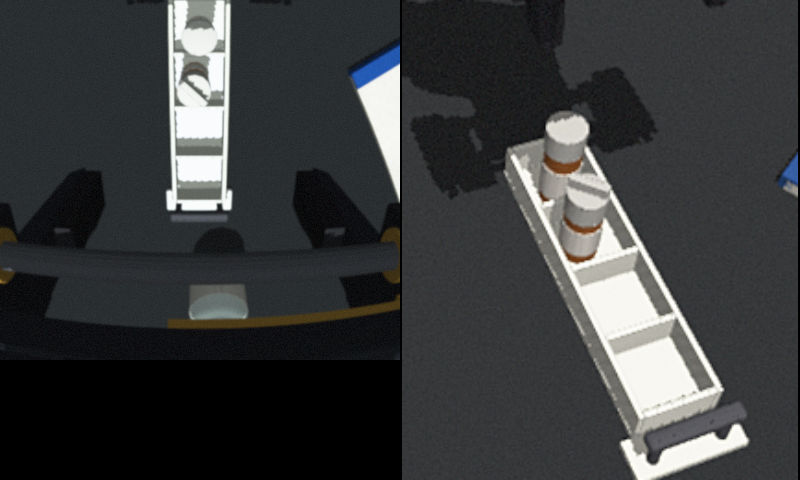

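Both are upright in their pockets. Now the dome.

{"name": "servo_tool", "arguments": {
  "rot": [
    [0,0,0],
    [0,0,0],
    [0,0,0],
    [0,0,0],
    [0,0,0],
    [0,0,0],
    [0,0,0],
    [-0.1854,0,0],
    [-0.1854,0,0],
    [-0.1854,0,0],
    [-0.1854,0,0],
    [-0.1854,0,0]
  ],
  "xyz": [
    [0,0.0487,-0.0081],
    [0,0.0487,-0.0081],
    [0,0.0487,-0.0081],
    [0,0.0487,-0.0081],
    [0,0.0487,-0.0081],
    [0,0.0487,-0.0081],
    [0,0.0487,-0.0081],
    [0,0,0],
    [0,0,0],
    [0,0,0],
    [0,0,0],
    [0,0,0]
  ],
  "fingers": [1,1,1,1,1,1,1,1,1,1,1,1]
}}

```text
time_s: 24.52
eef_pos: [0.5992, 0.1608, 0.301]
eef_rot: [2.816, 1.568, -2.779]
ft_force: [-0.1, 0.3, 0.2]
grip_width: 1.0
```

{"name": "servo_tool", "arguments": {
  "rot": [
    [-0.1854,0,0],
    [-0.1854,0,0],
    [-0.1854,0,0],
    [-0.1854,0,0],
    [0,0,0],
    [0,0,0],
    [0,0,0],
    [0,0,0]
  ],
  "xyz": [
    [0,0,0],
    [0,0,0],
    [0,0,0],
    [0,0,0],
    [0.03,0,0],
    [0.03,0,0],
    [0.02,0,0],
    [0,0,0]
  ],
  "fingers": [1,1,1,1,1,1,1,1]
}}

```text
time_s: 25.52
eef_pos: [0.5982, 0.1606, 0.2199]
eef_rot: [2.034, 1.565, -2.826]
ft_force: [0.2, 0.9, 0.2]
grip_width: 1.002
```

Run:
```python
from h import *
from st import st
st((.600,.161,.1435),1.4243)
im=snap('wrist','w5.png')
for n,X in dict(dome_top=(.6,.161,.122),dome_sk=(.6,.161,.11),teat_sk=(.66,.1535,.10)).items(): print(n,proj('wrist',np.array(X)).round(1))
for q in ('dome','teat'):
  for r in finder.trace('wrist','vial_'+q)[:1]:
    ys,xs=np.nonzero(r['mask']);print(q,r['confidence'],r['uv'],xs.min(),xs.max(),ys.min(),ys.max())
```

```text
t 25.52 p [0.5982 0.1606 0.2199] psi 1.424 tiltcheck [-1.     0.005 -0.003] F [0.21 0.94 0.17] w 88.2 q7 1.24
tool shift [ 0.0764 -0.0021  0.0009] turn x -0.0003
dome_top [318.1 281.3]
dome_sk [318.2 272.3]
teat_sk [320.3 348.9]
dome 0.95 [323.4, 261.4] 298 348 212 302
teat 0.97 [323.3, 336.6] 302 345 297 370
```

View pics/w5.png

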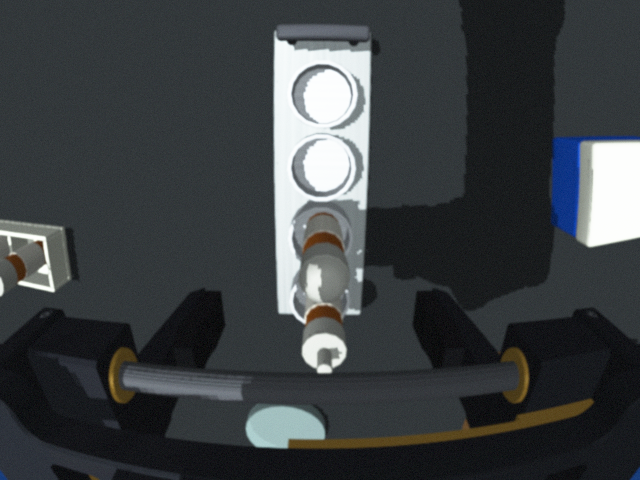

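Dome skirt at about (323,275) and teat skirt at (323,350) match predictions within a few px. Gripping the dome.

{"name": "servo_tool", "arguments": {
  "rot": [
    [0,0,0],
    [0,0,0],
    [0,0,0],
    [0,0,0],
    [0,0,0],
    [0,0,0],
    [0,0,0],
    [0,0,0],
    [0,0,0],
    [0,0,0],
    [0,0,0],
    [0,0,0]
  ],
  "xyz": [
    [0.02,-0.003,0.0015],
    [0.03,0,0],
    [0.02,0,0],
    [0.008,0,0],
    [0,0,0],
    [0,0,0],
    [0,0,0],
    [0,0,0],
    [0,0,0],
    [0,0,0],
    [0,0,0],
    [0,0,0]
  ],
  "fingers": [1,1,1,1,1,-1,-1,-1,-1,-1,-1,-1],
  "force": 20
}}

```text
time_s: 27.18
eef_pos: [0.6031, 0.162, 0.1447]
eef_rot: [-2.498, 1.571, -1.074]
ft_force: [-0.1, 0.0, -0.3]
grip_width: 0.33
```

{"name": "servo_tool", "arguments": {
  "rot": [
    [0,0,0],
    [0,0,0],
    [0,0,0],
    [0,0,0],
    [0,0,0],
    [0,0,0],
    [0,0,0],
    [0,0,0],
    [0,0,0]
  ],
  "xyz": [
    [0,0,0],
    [-0.01,0,0],
    [-0.02,0,0],
    [-0.035,0,0],
    [-0.04,0,0],
    [-0.035,0,0],
    [-0.015,0,0],
    [-0.005,0,0],
    [0,0,0]
  ],
  "fingers": [-1,-1,-1,-1,-1,-1,-1,-1,-1]
}}

```text
time_s: 28.3
eef_pos: [0.6027, 0.162, 0.304]
eef_rot: [2.027, 1.57, -2.832]
ft_force: [-0.3, -0.9, -1.1]
grip_width: 0.329
```

```bash
python3 st.py .5586 -.2357 .303 -.245
```

```text
t 28.3 p [0.6027 0.162  0.304 ] psi 1.4241 tiltcheck [-1.     0.001 -0.001] F [-0.34 -0.92 -1.1 ] w 29.0 q7 1.22
tool shift [ 0.0012 -0.0145 -0.3999] turn x 1.6691
```

{"name": "servo_tool", "arguments": {
  "rot": [
    [0,0,0],
    [0,0,0],
    [0,0,0],
    [0,0,0],
    [0,0,0],
    [0,0,0],
    [0,0,0],
    [0,0,0],
    [0.1854,0,0],
    [0.1854,0,0],
    [0.1854,0,0],
    [0.1854,0,0]
  ],
  "xyz": [
    [0,-0.0018,-0.05],
    [0,-0.0018,-0.05],
    [0,-0.0018,-0.05],
    [0,-0.0018,-0.05],
    [0,-0.0018,-0.05],
    [0,-0.0018,-0.05],
    [0,-0.0018,-0.05],
    [0,-0.0018,-0.05],
    [0,0,0],
    [0,0,0],
    [0,0,0],
    [0,0,0]
  ],
  "fingers": [-1,-1,-1,-1,-1,-1,-1,-1,-1,-1,-1,-1]
}}

```text
time_s: 29.8
eef_pos: [0.5582, -0.2355, 0.3031]
eef_rot: [2.261, 1.568, 2.938]
ft_force: [-0.1, -0.2, -1.3]
grip_width: 0.334
```

{"name": "servo_tool", "arguments": {
  "rot": [
    [0.1854,0,0],
    [0.1854,0,0],
    [0.1854,0,0],
    [0.1854,0,0],
    [0.1854,0,0],
    [0,0,0],
    [0,0,0],
    [0,0,0],
    [0,0,0],
    [0,0,0]
  ],
  "xyz": [
    [0,0,0],
    [0,0,0],
    [0,0,0],
    [0,0,0],
    [0,0,0],
    [0.03,0,0],
    [0.04,0,0],
    [0.03,0,0],
    [0.01,0,0],
    [0,0,0]
  ],
  "fingers": [-1,-1,-1,-1,-1,-1,-1,-1,-1,-1]
}}

```text
time_s: 31.05
eef_pos: [0.5584, -0.2358, 0.1941]
eef_rot: [-2.962, 1.569, 3.077]
ft_force: [0.6, 0.3, -0.1]
grip_width: 0.33
```

```bash
python3 st.py .5586 -.2357 .1397 -.245
```

```text
t 31.05 p [ 0.5584 -0.2358  0.1941] psi -0.2448 tiltcheck [-1.    -0.    -0.002] F [ 0.6   0.35 -0.13] w 29.0 q7 0.54
tool shift [0.0544 0.0001 0.0002] turn x 0.0002
```

{"name": "servo_tool", "arguments": {
  "rot": [
    [0,0,0],
    [0,0,0],
    [0,0,0],
    [0,0,0],
    [0,0,0],
    [0,0,0],
    [0,0,0]
  ],
  "xyz": [
    [0.015,0,0],
    [0.015,0,0],
    [0.01,0,0],
    [0.003,0,0],
    [0.002,0,0],
    [0.002,0,0],
    [0,0,0]
  ],
  "fingers": [-1,-1,-1,-1,-1,-1,-1]
}}

```text
time_s: 31.92
eef_pos: [0.5589, -0.2358, 0.1479]
eef_rot: [0.051, 1.57, -0.194]
ft_force: [-0.3, 0.7, -0.9]
grip_width: 0.33
```

{"name": "servo_tool", "arguments": {
  "rot": [
    [0,0,0],
    [0,0,0],
    [0,0,0]
  ],
  "xyz": [
    [0.002,0,0],
    [0.001,0,0],
    [0,0,0]
  ],
  "fingers": [-1,-1,-1]
}}

```text
time_s: 32.3
eef_pos: [0.5588, -0.2357, 0.1447]
eef_rot: [2.89, 1.571, 2.645]
ft_force: [-0.4, 0.2, -0.0]
grip_width: 0.331
```

{"name": "servo_tool", "arguments": {
  "rot": [
    [0,0,0],
    [0,0,0],
    [0,0,0],
    [0,0,0]
  ],
  "xyz": [
    [0.002,0,0],
    [0.001,0,0],
    [0.001,0,0],
    [0,0,0]
  ],
  "fingers": [-1,-1,-1,-1]
}}

```text
time_s: 32.8
eef_pos: [0.5588, -0.2358, 0.1406]
eef_rot: [-3.095, 1.571, 2.944]
ft_force: [0.6, -0.4, -1.7]
grip_width: 0.329
```

{"name": "servo_tool", "arguments": {
  "rot": [
    [0,0,0],
    [0,0,0],
    [0,0,0]
  ],
  "xyz": [
    [0.001,0,0],
    [0.001,0,0],
    [0,0,0]
  ],
  "fingers": [-1,-1,-1]
}}

```text
time_s: 33.17
eef_pos: [0.5592, -0.2361, 0.1396]
eef_rot: [0.145, 1.57, -0.1]
ft_force: [-1.8, 0.8, 6.5]
grip_width: 0.329
```

{"name": "servo_tool", "arguments": {
  "rot": [
    [0,0,0],
    [0,0,0],
    [0,0,0],
    [0,0,0],
    [0,0,0],
    [0,0,0],
    [0,0,0]
  ],
  "xyz": [
    [-0.001,0,0],
    [0,0,0],
    [0,0,0],
    [0,0,0],
    [0,0,0],
    [0,0,0],
    [0,0,0]
  ],
  "fingers": [-1,-0.2,-0.1,0.3,1,1,1]
}}

```text
time_s: 34.05
eef_pos: [0.5588, -0.2358, 0.1397]
eef_rot: [-0.19, 1.571, -0.434]
ft_force: [-0.2, 0.3, 0.2]
grip_width: 0.882
```

{"name": "servo_tool", "arguments": {
  "rot": [
    [0,0,0],
    [0,0,0],
    [0,0,0],
    [0,0,0],
    [0,0,0],
    [0,0,0],
    [0,0,0]
  ],
  "xyz": [
    [-0.02,0,0],
    [-0.03,0,0],
    [-0.04,0,0],
    [-0.04,0,0],
    [-0.025,0,0],
    [-0.01,0,0],
    [0,0,0]
  ],
  "fingers": [1,1,1,1,1,1,1]
}}

```text
time_s: 34.92
eef_pos: [0.5589, -0.2358, 0.3054]
eef_rot: [0.159, 1.57, -0.085]
ft_force: [-0.5, 0.1, -0.5]
grip_width: 0.997
```

Run:
```python
from h import *
from st import st
st((.661,.1545,.303),1.4243)
snap('side','s3.png')
for q in ('flat','bar','dome','teat'):
  print(q,[(r['uv'],round(r['confidence'],2)) for r in finder.boxes_of('side','vial_'+q)[:2]])
```

```text
t 34.92 p [ 0.5589 -0.2358  0.3054] psi -0.2445 tiltcheck [-1.     0.     0.001] F [-0.52  0.09 -0.54] w 87.8 q7 0.46
tool shift [0.0024 0.4034 0.0046] turn x -1.6688
flat [([377.4, 282.9], 0.61)]
bar [([388.5, 315.3], 0.88)]
dome [([414.4, 343.6], 0.78), ([307.2, 140.4], 0.43)]
teat [([307.1, 138.8], 0.56)]
```

{"name": "servo_tool", "arguments": {
  "rot": [
    [0,0,0],
    [0,0,0],
    [0,0,0],
    [0,0,0],
    [0,0,0],
    [0,0,0],
    [0,0,0],
    [0,0,0],
    [-0.1854,0,0],
    [-0.1854,0,0],
    [-0.1854,0,0],
    [-0.1854,0,0]
  ],
  "xyz": [
    [0,0.0504,0.0006],
    [0,0.0504,0.0006],
    [0,0.0504,0.0006],
    [0,0.0504,0.0006],
    [0,0.0504,0.0006],
    [0,0.0504,0.0006],
    [0,0.0504,0.0006],
    [0,0.0504,0.0006],
    [0,0,0],
    [0,0,0],
    [0,0,0],
    [0,0,0]
  ],
  "fingers": [1,1,1,1,1,1,1,1,1,1,1,1]
}}

```text
time_s: 36.67
eef_pos: [0.6608, 0.1542, 0.3038]
eef_rot: [3.048, 1.569, -2.732]
ft_force: [-0.1, -1.1, -0.2]
grip_width: 0.999
```

{"name": "servo_tool", "arguments": {
  "rot": [
    [-0.1854,0,0],
    [-0.1854,0,0],
    [-0.1854,0,0],
    [-0.1854,0,0],
    [-0.1854,0,0],
    [0,0,0],
    [0,0,0],
    [0,0,0],
    [0,0,0]
  ],
  "xyz": [
    [0,0,0],
    [0,0,0],
    [0,0,0],
    [0,0,0],
    [0,0,0],
    [0.03,0,0],
    [0.03,0,0],
    [0.02,0,0],
    [0,0,0]
  ],
  "fingers": [1,1,1,1,1,1,1,1,1]
}}

```text
time_s: 37.8
eef_pos: [0.6602, 0.154, 0.2229]
eef_rot: [2.034, 1.567, -2.825]
ft_force: [-0.3, 0.2, 1.4]
grip_width: 1.003
```

```bash
python3 look.py tt .661 .1545 .134 1.4243
python3 - <<'E'
from h import *
for z in (.01,.1,.12):print(z,proj('wrist',np.array([.661,.1545,z])).round(1)-[120,120])
E
```

```text
t 37.8 p [0.6602 0.154  0.2229] psi 1.424 tiltcheck [-1.     0.003 -0.002] F [-0.27  0.15  1.41] w 88.2 q7 1.31
tool shift [ 0.0889 -0.001   0.0007] turn x -0.0003
0.01 [197.7  98.7]
0.1 [197.5 139.9]
0.12 [197.4 153.7]
```

View pics/v_tt.png

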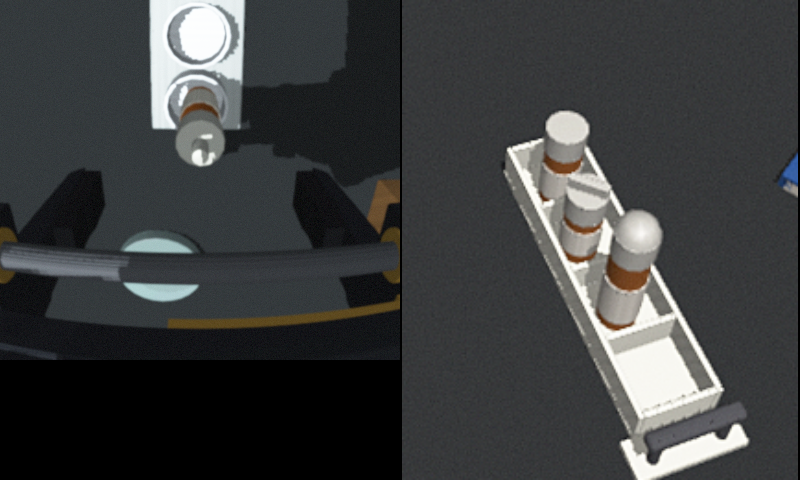

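Three vials stand upright in pockets 1–3 from the far end. The teat cap at (201,144) in the crop is about 3 mm beyond the estimate. I'll correct and grip.

{"name": "servo_tool", "arguments": {
  "rot": [
    [0,0,0],
    [0,0,0],
    [0,0,0],
    [0,0,0],
    [0,0,0],
    [0,0,0],
    [0,0,0],
    [0,0,0],
    [0,0,0],
    [0,0,0],
    [0,0,0],
    [0,0,0]
  ],
  "xyz": [
    [0.02,-0.003,0.001],
    [0.03,0,0],
    [0.025,0,0],
    [0.014,0,0],
    [0,0,0],
    [0,0,0],
    [0,0,0],
    [0,0,0],
    [0,0,0],
    [0,0,0],
    [0,0,0],
    [0,0,0]
  ],
  "fingers": [1,1,1,1,1,-1,-1,-1,-1,-1,-1,-1],
  "force": 20
}}

```text
time_s: 39.4
eef_pos: [0.6642, 0.1548, 0.1357]
eef_rot: [-3.104, 1.571, -1.68]
ft_force: [0.1, -0.8, 0.6]
grip_width: 0.331
```

{"name": "servo_tool", "arguments": {
  "rot": [
    [0,0,0],
    [0,0,0],
    [0,0,0],
    [0,0,0],
    [0,0,0],
    [0,0,0],
    [0,0,0],
    [0,0,0],
    [0,0,0]
  ],
  "xyz": [
    [0,0,0],
    [-0.01,0,0],
    [-0.02,0,0],
    [-0.035,0,0],
    [-0.04,0,0],
    [-0.04,0,0],
    [-0.02,0,0],
    [-0.005,0,0],
    [0,0,0]
  ],
  "fingers": [-1,-1,-1,-1,-1,-1,-1,-1,-1]
}}

```text
time_s: 40.52
eef_pos: [0.6637, 0.1548, 0.3048]
eef_rot: [1.896, 1.569, -2.963]
ft_force: [0.1, -0.0, -0.1]
grip_width: 0.328
```

```bash
python3 st.py .5455 -.2881 .303 -.245
```

```text
t 40.52 p [0.6637 0.1548 0.3048] psi 1.4242 tiltcheck [-1.     0.001 -0.   ] F [ 0.14 -0.04 -0.12] w 28.9 q7 1.29
tool shift [ 0.0021  0.0522 -0.4555] turn x 1.6692
```

{"name": "servo_tool", "arguments": {
  "rot": [
    [0,0,0],
    [0,0,0],
    [0,0,0],
    [0,0,0],
    [0,0,0],
    [0,0,0],
    [0,0,0],
    [0,0,0],
    [0,0,0],
    [0.1854,0,0],
    [0.1854,0,0],
    [0.1854,0,0]
  ],
  "xyz": [
    [0,0.0058,-0.0506],
    [0,0.0058,-0.0506],
    [0,0.0058,-0.0506],
    [0,0.0058,-0.0506],
    [0,0.0058,-0.0506],
    [0,0.0058,-0.0506],
    [0,0.0058,-0.0506],
    [0,0.0058,-0.0506],
    [0,0.0058,-0.0506],
    [0,0,0],
    [0,0,0],
    [0,0,0]
  ],
  "fingers": [-1,-1,-1,-1,-1,-1,-1,-1,-1,-1,-1,-1]
}}

```text
time_s: 42.02
eef_pos: [0.5452, -0.2878, 0.3039]
eef_rot: [1.936, 1.568, 2.797]
ft_force: [0.1, -0.2, -0.5]
grip_width: 0.331
```

{"name": "servo_tool", "arguments": {
  "rot": [
    [0.1854,0,0],
    [0.1854,0,0],
    [0.1854,0,0],
    [0.1854,0,0],
    [0.1854,0,0],
    [0.1854,0,0],
    [0,0,0],
    [0,0,0],
    [0,0,0],
    [0,0,0],
    [0,0,0]
  ],
  "xyz": [
    [0,0,0],
    [0,0,0],
    [0,0,0],
    [0,0,0],
    [0,0,0],
    [0,0,0],
    [0.03,0,0],
    [0.04,0,0],
    [0.03,0,0],
    [0.01,0,0],
    [0,0,0]
  ],
  "fingers": [-1,-1,-1,-1,-1,-1,-1,-1,-1,-1,-1]
}}

```text
time_s: 43.4
eef_pos: [0.5456, -0.288, 0.1951]
eef_rot: [-3.019, 1.569, 3.02]
ft_force: [0.1, -0.2, 0.4]
grip_width: 0.331
```

```bash
python3 st.py .5455 -.2881 .1307 -.245
```

```text
t 43.4 p [ 0.5456 -0.288   0.1951] psi -0.2447 tiltcheck [-1.    -0.    -0.002] F [ 0.15 -0.2   0.4 ] w 29.2 q7 0.66
tool shift [ 0.0644 -0.0001  0.0001] turn x 0.0003
```

{"name": "servo_tool", "arguments": {
  "rot": [
    [0,0,0],
    [0,0,0],
    [0,0,0],
    [0,0,0],
    [0,0,0],
    [0,0,0],
    [0,0,0]
  ],
  "xyz": [
    [0.015,0,0],
    [0.02,0,0],
    [0.015,0,0],
    [0.003,0,0],
    [0.002,0,0],
    [0.002,0,0],
    [0,0,0]
  ],
  "fingers": [-1,-1,-1,-1,-1,-1,-1]
}}

```text
time_s: 44.28
eef_pos: [0.5462, -0.2881, 0.139]
eef_rot: [0.03, 1.57, -0.214]
ft_force: [0.3, -0.9, 0.1]
grip_width: 0.33
```

{"name": "servo_tool", "arguments": {
  "rot": [
    [0,0,0],
    [0,0,0],
    [0,0,0]
  ],
  "xyz": [
    [0.002,0,0],
    [0.001,0,0],
    [0,0,0]
  ],
  "fingers": [-1,-1,-1]
}}

```text
time_s: 44.65
eef_pos: [0.546, -0.288, 0.1357]
eef_rot: [2.35, 1.571, 2.105]
ft_force: [-0.6, -0.0, -0.8]
grip_width: 0.335
```

{"name": "servo_tool", "arguments": {
  "rot": [
    [0,0,0],
    [0,0,0],
    [0,0,0]
  ],
  "xyz": [
    [0.002,0,0],
    [0.001,0,0],
    [0,0,0]
  ],
  "fingers": [-1,-1,-1]
}}

```text
time_s: 45.02
eef_pos: [0.5459, -0.288, 0.1326]
eef_rot: [2.921, 1.571, 2.677]
ft_force: [0.4, 0.0, -0.9]
grip_width: 0.329
```

{"name": "servo_tool", "arguments": {
  "rot": [
    [0,0,0],
    [0,0,0],
    [0,0,0],
    [0,0,0]
  ],
  "xyz": [
    [0.001,0,0],
    [0.001,0,0],
    [0.001,0,0],
    [0,0,0]
  ],
  "fingers": [-1,-1,-1,-1]
}}

```text
time_s: 45.52
eef_pos: [0.5461, -0.2885, 0.1306]
eef_rot: [0.027, 1.57, -0.218]
ft_force: [-1.9, 1.3, 7.0]
grip_width: 0.334
```

{"name": "servo_tool", "arguments": {
  "rot": [
    [0,0,0],
    [0,0,0],
    [0,0,0],
    [0,0,0],
    [0,0,0],
    [0,0,0],
    [0,0,0]
  ],
  "xyz": [
    [-0.001,0,0],
    [0,0,0],
    [0,0,0],
    [0,0,0],
    [0,0,0],
    [0,0,0],
    [0,0,0]
  ],
  "fingers": [-1,-0.2,-0.1,0.3,1,1,1]
}}

```text
time_s: 46.4
eef_pos: [0.546, -0.288, 0.1307]
eef_rot: [1.025, 1.571, 0.78]
ft_force: [0.1, -0.1, 0.1]
grip_width: 0.882
```

{"name": "servo_tool", "arguments": {
  "rot": [
    [0,0,0],
    [0,0,0],
    [0,0,0],
    [0,0,0],
    [0,0,0],
    [0,0,0],
    [0,0,0],
    [0,0,0],
    [0,0,0],
    [0,0,0]
  ],
  "xyz": [
    [-0.02,0,0],
    [-0.03,0,0],
    [-0.04,0,0],
    [-0.04,0,0],
    [-0.04,0,0],
    [0,0.05,0],
    [0,0.05,0],
    [0,0.05,0],
    [0,0.05,0],
    [0,0,0]
  ],
  "fingers": [1,1,1,1,1,1,1,1,1,1]
}}

```text
time_s: 47.65
eef_pos: [0.5957, -0.0889, 0.3014]
eef_rot: [1.444, 1.568, 1.207]
ft_force: [0.0, -0.2, 0.2]
grip_width: 0.999
```

{"name": "servo_tool", "arguments": {
  "rot": [
    [0,0,0],
    [0,0,0],
    [0,0,0],
    [0,0,0],
    [0,0,0]
  ],
  "xyz": [
    [0,0.05,0],
    [0,0.05,0],
    [0,0.05,0],
    [0,0.05,0],
    [0,0,0]
  ],
  "fingers": [1,1,1,1,1]
}}

```text
time_s: 48.28
eef_pos: [0.6434, 0.1042, 0.3012]
eef_rot: [1.372, 1.569, 1.134]
ft_force: [-0.2, -1.0, 0.3]
grip_width: 1.001
```

Run:
```python
from h import *
from st import st
st();s=snap('side');t=snap('top')
c=np.zeros((600,800,3),np.uint8);c[:600,:420]=cv2.resize(s[190:470,310:506],(420,600));c[:360,425:800]=cv2.resize(t[185:305,345:470],(375,360))
t2=cv2.resize(t[185:305,400:525],(250,240));c[360:600,425:675]=t2
cv2.imwrite('pics/fin.png',c[:,:,::-1])
```

```text
t 48.27 p [0.6434 0.1042 0.3012] psi -0.2383 tiltcheck [-1.     0.002  0.   ] F [-0.17 -0.98  0.34] w 88.1 q7 -0.06
```

View pics/fin.png

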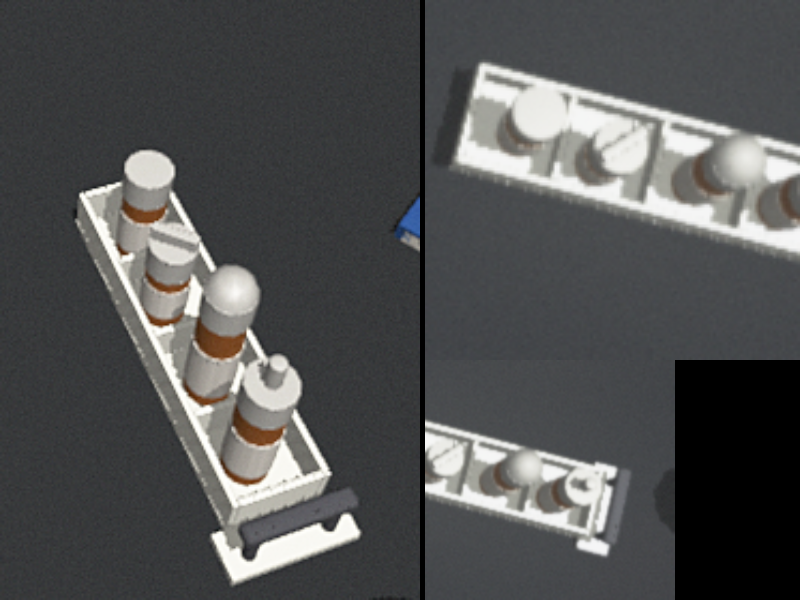

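All four are upright. From the far pocket the order is flat, bar, dome, teat next to the handle. A quick numeric centring check comes before hand-in.

Run:
```python
from h import *
d=np.array([-.0131,-.0524])/.054;n=np.array([-d[1],d[0]]);t=np.array([.5652,-.2095])
for q,u,z in [('flat',(345+114/3,185+115/3),.085),('bar',(345+195/3,185+150/3),.075),('dome',(345+315/3,185+160/3),.105),('teat',(479,248.5),.095)]:
    p=ray('top',u,z)[:2]-t;print(q,'row',(p@d).round(4),'across',(p@n).round(4))
```

```text
flat row -0.0768 across -0.0006
bar row -0.0291 across -0.0058
dome row 0.028 across -0.0004
teat row 0.0782 across -0.0023
```

```bash
python3 -c "
from cell import hand_in;print(hand_in())"
```

```text
the job is handed in; nothing more can be done
None
```

I moved all four vials into the tray in reverse order and handed the job in at about 48 s. No verdict came back. Counting from the pocket farthest from the tray's handle, they stand flat, bar, dome, then teat next to the handle.

**Final checks:** the last side and top pictures show all four vials upright, one to a pocket, with the gripper open and well away. Measured at the caps in the top view, each vial is within about 6 mm of its pocket centre. The worst is the bar vial, 5.8 mm off across the row.

**What disagreed:**
- **Flat vial:** it touched down about 6 to 8 mm earlier than worked out, with about 19 N on the wrist (under the 40 N limit). The likely cause is that it slipped in the grip. I eased off before letting go, and it stood upright on release. The other three touched down where expected, at about 7 N.
- **Cameras:** the side and wrist views differed from the top view by about 4 to 5 mm sideways. I relied on the top view and made small corrections from the wrist pictures.

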